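Scrape the sole offcuts off the trimming board

TASK

Clear the trimming board: hold the blue-handled scraper block and push all four cream-coloured sole offcuts over the board's edge into the orange tray, without touching the offcuts with the gripper. When all four are in the tray, stand the scraper upright on its green mat again and let go of it. Leave the polish tins and the shoe brush where they are.

Things in the scene. Friction and masses are not known exactly. Their poses are not given: they have to be found in the camera images.
- scraper: The scraper block, upright: a pale wooden foot 130 long (its x) by 34 (its y) by 28 mm high, with a blue grip 100 (x) by 26 (y) mm on top of it, from 28 to 83 mm above the underside. Origin: centre of the underside; z up. Take it by the blue grip across its 26 mm (along y). Push with a long flat side of the foot (the faces towards its +y or -y). 0.2 kg. It starts standing on the green mat.
- mat: The green mat where the scraper stands at the start and must stand at the end: 190 (x) by 120 (y) by 4 mm, fixed. Origin: centre of the underside; its top is 4 mm above. It lies to the left or to the right of the board.
- board: The black trimming board, fixed: a flat square top 220 by 220 mm, 50 mm above its origin (centre of its underside, on the table); no raised edges. The tray lies along its +y or its -y edge (y = +110 or -110 mm), the ledge along the other.
- tray: The orange open tray that catches the offcuts, fixed: 250 (x) by 90 (y) by 30 mm high, walls 4 mm, inner floor 4 mm up. Origin: centre of its underside; axes parallel to the board's. Its centre lies 145 mm from the board's centre along the board's +y or -y; its rim is 20 mm lower than the board's top, and the board's edge overhangs the tray's near wall by 10 mm, leaving a 75 mm wide opening.
- chip1: A cream-coloured offcut of crepe sole, about 26 by 22 by 12 mm, 10 g, loose, lying flat on the board at the start. Origin: its centre.
- chip2: A cream-coloured offcut of crepe sole, about 26 by 22 by 12 mm, 10 g, loose, lying flat on the board at the start. Origin: its centre.
- chip3: A cream-coloured offcut of crepe sole, about 26 by 22 by 12 mm, 10 g, loose, lying flat on the board at the start. Origin: its centre.
- chip4: A cream-coloured offcut of crepe sole, about 26 by 22 by 12 mm, 10 g, loose, lying flat on the board at the start. Origin: its centre.
- tin1: Red-lidded shoe polish tin, 62 mm across, 24 mm high, standing on the pale wooden ledge (22 mm high, along the board's edge across from the tray); its lid is thus lower than the board's top. Origin: centre of the underside. To be left alone.
- tin2: The same with a yellow lid, also on the ledge. To be left alone.
- brush: Shoe brush with brown wooden back and black bristle block, 160 (x) by 50 (y) by 42 mm, lying on a cork pad on the other side of the board from the green mat. Origin: centre of the underside. To be left alone.

How it is judged:
On the way, in this order (a step that is already met when the one before it is completed fails the run):
1. the scraper is held by the fingers with its foot down on the board (within 10 mm of its top) (contact force between the fingers and scraper above 1 N and x of scraper in the frame of board between -0.14 and 0.14 m and y of scraper in the frame of board between -0.14 and 0.14 m and z of scraper in the frame of board below 0.06 m), for 0.2 s.
2. all four offcuts are in the tray while the scraper is still held (contact force between the fingers and scraper above 1 N and x of chip1 in the frame of tray between -0.125 and 0.125 m and y of chip1 in the frame of tray between -0.045 and 0.045 m and z of each of chip1, chip2, chip3, chip4 in the frame of tray below 0.034 m and x of chip2 in the frame of tray between -0.125 and 0.125 m and y of chip2 in the frame of tray between -0.045 and 0.045 m and x of chip3 in the frame of tray between -0.125 and 0.125 m and y of chip3 in the frame of tray between -0.045 and 0.045 m and x of chip4 in the frame of tray between -0.125 and 0.125 m and y of chip4 in the frame of tray between -0.045 and 0.045 m), for 0.1 s.
At the end, for the whole second after the job is handed in: All four offcuts lie at rest in the orange tray (centres within its 250 by 90 mm outline, below 34 mm over its underside); the scraper stands at rest on the green mat, upright within 0.12 rad, its centre within 60 mm (mat x) and 50 mm (mat y) of the mat's centre (x of chip1 in the frame of tray between -0.125 and 0.125 m and y of chip1 in the frame of tray between -0.045 and 0.045 m and z of each of chip1, chip2, chip3, chip4 in the frame of tray below 0.034 m and x of chip2 in the frame of tray between -0.125 and 0.125 m and y of chip2 in the frame of tray between -0.045 and 0.045 m and x of chip3 in the frame of tray between -0.125 and 0.125 m and y of chip3 in the frame of tray between -0.045 and 0.045 m and x of chip4 in the frame of tray between -0.125 and 0.125 m and y of chip4 in the frame of tray between -0.045 and 0.045 m and linear speed of each of chip1, chip2, chip3, chip4, scraper below 0.02 m/s and x of scraper in the frame of mat between -0.06 and 0.06 m and y of scraper in the frame of mat between -0.05 and 0.05 m and angle between scraper's own z axis and vertical below 0.12 rad and contact force between scraper and mat above 0.3 N); the robot touches nothing.
It fails at once if the gripper or arm touches an offcut (contact force between any of the fingers, the arm and chip1 above 0.5 N or contact force between any of the fingers, the arm and chip2 above 0.5 N or contact force between any of the fingers, the arm and chip3 above 0.5 N or contact force between any of the fingers, the arm and chip4 above 0.5 N).
It fails at once if a bystander (polish tin or shoe brush) is moved by more than 30 mm (distance of any of tin1, tin2, brush from where it was at the start of the episode above 0.03 m).
It also fails if it takes over 58 s, if anything falls off the work surface, if the arm or the gripper's body presses on something with over 40 N, if the wrist force passes 120 N, or if a joint passes its speed limit or range.

ROBOT

A 7-joint arm with a two-finger parallel gripper is mounted at the origin on the work surface. World frame = base frame: x ahead of the robot, y to its left, z up, the work surface at z = 0. Lengths are in m, angles in rad, forces in N, time in s.
With the tool pointing down it reaches from about 0.375 to 0.925 m from the base axis. Payload 3.1 kg.
Tool frame: the origin (TCP) lies at the very end of the fingers, on their centre line; the grasp point (between the pads) lies 19 mm behind it; z points along the fingers, y is the direction in which the jaws open and shut (so a half turn about z gives the same grasp; the last joint's range is limited). The gripper opens to 85 mm and grips with 20 to 120 N. Pads are 22 mm wide; open, the fingers measure 114 mm over their backs; the gripper's body (76 mm by 85 mm) begins 54 mm behind the grasp point. The pads swing forward as they close: fully open they stand 13 mm farther back than shut.
Start: joints at [-1.258, 0.383, 0.044, 1.598, -0.018, 1.161, -0.05], TCP at [0.26, 0.596, 0.231] pointing down, gripper open.
Joint ranges: [-2.61, 2.61], [-0.41, 2.15], [-1.48, 1.57], [0, 2.5], [-1.57, 4.71], [0.05, 1.97], [-2.85, 2.85]. Speed limits (rad/s): [2.79, 2.79, 3.14, 3.14, 3.14, 3.14, 3.14].

INTERFACE

Orientations are given as a unit quaternion [x, y, z, w].
In Python, from rig import r gives the robot as it stands.
- The arm moves only by the shell command python3 -m pendant 'ROWS'. ROWS is JSON, one flat list of numbers, 7 for each row, row after row: the shift along the tool's x, y, z in m, then the turn, a rotation vector about the tool's x, y, z in rad, then the opening, from -1 (shut) to 1 (fully open), so that 0 is half open. A call has 1 to 8 rows; each row shifts and turns the commanded pose from where the row before left it, along the tool's axes as they then stand; what a row does not reach is not made up. A row lasts 1/8 s, in which the tool goes at most 62.5 mm and 10.7 degrees, less where a joint would pass 70% of its speed; a pose out of reach is approached as far as the arm can. A call is refused whole if a number of a shift passes 0.0625 or a number of a turn 0.188, either way. A call with a gripper value outside its range is refused whole. The fingers move at their own pace and stop on an object; the grip force is fixed at half the most. Time passes only in rows, so rows that do not move let the fingers close. It gives the time, the measured TCP pose, the force and the opening at its end, in the units of the state.
- r.get_state(): the state, without advancing time (a new reading comes with each control period).
- r.grab_frame(name): name is "scene" or "top"; returns (picture, depth): 400x640x3 uint8, blue, green, red; 400x640 float32, m along the optical axis (not along the pixel's ray), 0 where there is no reading.
- r.get_calibration(name): a dict with "mtx" (3x3 intrinsics, pixels), "dist_coeffs" ([k1, k2, p1, p2, k3] as OpenCV has them; the pictures are not rectified), "rvec" (rotation vector, rad) and "tvec" (3), from world to camera coordinates, as OpenCV has them. Camera axes: x right, y down, z forward; pixel columns grow to the right and rows downward; lengths in m; the calibration is good to about 2 mm. A picture is of the moment at which its call begins. get_calibration takes no time and is no camera call.
- r.job_done(): hands the job in, once; it reports no verdict.
The state is a dict: "time_s": time; "joint_positions": joint angles; "qd": joint speeds; "effort": joint torques, N m; "tool_pos": TCP position; "orientation": TCP orientation; "force": force on the tool from outside, world axes, zero at the start; "torque": the same for the moment, N m; "opening": finger opening in m.
Only numpy, scipy, OpenCV 4.12 (cv2) and the standard library are available. Lean on these libraries where they do the work, as an engineer would, in place of code of your own. Each camera call takes 0.05 s, during which the arm holds its last target.

## Working session

There is one attempt and no reset: what is moved stays moved. The work goes in short steps, Python scripts to look and compute and a shell command to move; the robot and the scene stay as the last step left them, time stands still between calls to the robot, and variables do not carry over. Pictures are saved under pics/ and viewed, and the job is handed in when it is done.

```bash
mkdir -p pics; ls
python3 - <<'E'
from rig import r
import cv2,numpy as np
print(r.get_state())
for n in("top","scene"):
    p,d=r.grab_frame(n); cv2.imwrite(f"pics/{n}0.png",p); np.savez(f"pics/{n}0.npz",p=p,d=d)
    print(n,r.get_calibration(n))
E
```

```text
pics
{'time_s': 0.0, 'joint_positions': array([-1.25784127,  0.383836  ,  0.0438284 ,  1.599594  , -0.01790247,
        1.16119194, -0.04989562]), 'qd': array([ 0.00028233,  0.00047776, -0.00026919, -0.00093728, -0.00083246,
       -0.00085392,  0.00111633]), 'effort': array([-5.33380935e-04, -4.33458817e+01,  1.02438379e+00, -2.49514729e+01,
        1.06266353e-02,  1.15070320e-02,  6.98564833e-06]), 'tool_pos': array([0.25916876, 0.59506076, 0.22987715]), 'orientation': array([ 2.03893521e-01,  9.78992183e-01, -1.30300876e-03, -2.01252732e-04]), 'force': array([0.02555213, 0.37454005, 0.47579184]), 'torque': array([-0.01126873,  0.03930611,  0.05256228]), 'opening': 0.08541007439081594}
top {'mtx': array([[470.66837804,   0.        , 320.54779437],
       [  0.        , 470.66837804, 205.60351921],
       [  0.        ,   0.        ,   1.        ]]), 'dist_coeffs': array([-0.00046408,  0.        ,  0.        ,  0.        ,  0.        ]), 'rvec': array([ 2.17794499, -2.14896005,  0.07826761]), 'tvec': array([0.01805496, 0.55465874, 1.07916659])}
scene {'mtx': array([[513.30364566,   0.        , 312.09257645],
       [  0.        , 513.30364566, 203.6938194 ],
       [  0.        ,   0.        ,   1.        ]]), 'dist_coeffs': array([-0.14004403,  0.        ,  0.        ,  0.        ,  0.        ]), 'rvec': array([ 0.9928118 ,  2.42107221, -1.04085759]), 'tvec': array([ 0.38774236, -0.22733869,  1.71628697])}
```

View pics/top0.png

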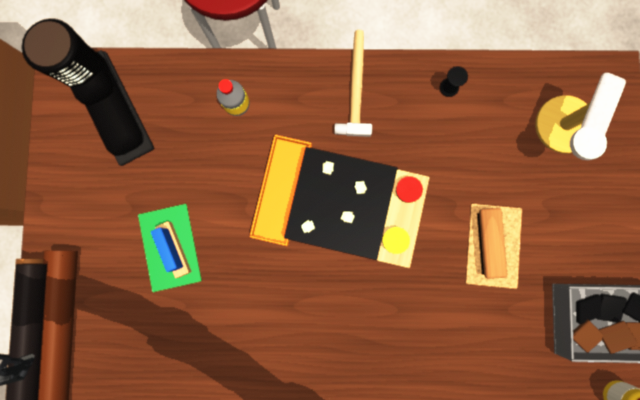

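View pics/scene0.png

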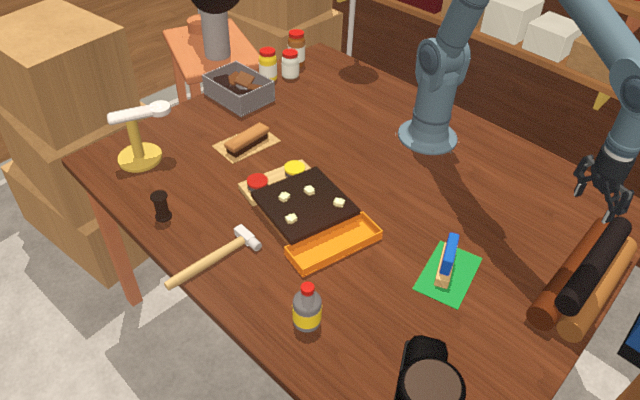

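The top view shows the mat and scraper at about (170,248), the tray at (278,190), the board at (343,203) and the ledge with the tins on the right. The chips are at (328,168), (361,187), (348,217) and (308,227). Next I'll measure them.

```bash
cat > h.py <<'E'
import cv2,numpy as np
from rig import r
from scipy.spatial.transform import Rotation as R
def ray(n,px,z):
    c=r.get_calibration(n); u=cv2.undistortPoints(np.array(px,float).reshape(-1,1,2),c['mtx'],c['dist_coeffs']).reshape(-1,2)
    M=cv2.Rodrigues(c['rvec'])[0]; o=-M.T@c['tvec']; d=np.c_[u,np.ones(len(u))]@M
    return o+d*((z-o[2])/d[:,2])[:,None]
def blobs(p,lo,hi,amin,roi=None):
    m=cv2.inRange(cv2.cvtColor(p,cv2.COLOR_BGR2HSV),lo,hi)
    if roi is not None:
        k=np.zeros_like(m);x0,y0,x1,y1=roi;k[y0:y1,x0:x1]=255;m&=k
    return [c for c in cv2.findContours(m,cv2.RETR_EXTERNAL,cv2.CHAIN_APPROX_NONE)[0] if cv2.contourArea(c)>=amin]
def rect(n,c,z):
    P=ray(n,c.reshape(-1,2),z)[:,:2]
    (cx,cy),(w,h),a=cv2.minAreaRect((P*1000).astype(np.float32))
    if w<h: w,h,a=h,w,a+90
    return np.round([cx,cy,w,h,(a+90)%180-90],1)
E
python3 - <<'E'
from h import *
p=cv2.imread('pics/top0.png')
print('mat',[rect('top',c,.004) for c in blobs(p,(50,120,80),(75,255,255),300)])
print('blue',[rect('top',c,.087) for c in blobs(p,(100,120,60),(125,255,255),100,(100,180,230,310))])
print('board',[rect('top',c,.05) for c in blobs(p,(0,0,0),(180,255,50),3000,(240,130,440,270))])
print('tray',[rect('top',c,.03) for c in blobs(p,(8,180,150),(24,255,255),1000,(240,130,320,270))])
for c in blobs(p,(10,5,180),(40,110,255),20,(290,150,385,245)): print('chip',rect('top',c,.062),cv2.contourArea(c))
print('tins',[rect('top',c,.046) for c in blobs(p,(0,200,100),(4,255,255),100,(390,160,440,270))+blobs(p,(26,200,100),(34,255,255),100,(380,160,440,270))])
q=cv2.imread('pics/scene0.png')
print('blue scene',[rect('scene',c,.06) for c in blobs(q,(100,120,60),(125,255,255),100,(420,220,480,300))])
print('matscene',[rect('scene',c,.004) for c in blobs(q,(50,120,80),(75,255,255),300)])
P=np.load('pics/top0.npz');d=P['d']
for u,v in [(166,250),(183,250),(343,203),(278,190),(328,168),(150,225)]: print(u,v,d[v,u])
for c in blobs(q,(10,5,180),(40,110,255),10,(265,175,355,228)): print('chipS',rect('scene',c,.056))
E
```

```text
mat [array([452.2, 386.9, 189.4, 119.1,  13.6])]
blue [array([449.1, 365.1,  99.8,  36.1,  24.4])]
board [array([560.7, -21.2, 214.4, 212.5, -12.2])]
tray [array([592.1, 123.2, 258.1, 116.5, -13.2])]
chip [504.1  54.   27.3  23.3 -62.6] 97.0
chip [525.9 -35.6  27.2  22.7 -89.4] 96.0
chip [594.4 -65.   28.2  23.8  18.6] 100.0
chip [6.40e+02 8.90e+00 2.78e+01 2.29e+01 6.00e-01] 97.0
tins [array([ 593.5, -178.3,   55.9,   55.1,   -0. ])]
blue scene [array([443.8, 371.9, 144.9,  25.6,  24.5])]
matscene [array([453.3, 387.9, 190.4, 118.9,  13.6])]
166 250 1.0407677
183 250 1.1233988
343 203 1.0790917
278 190 1.1337304
328 168 1.081876
150 225 1.1320891
chipS [637.7   8.3  30.6  27.1  66.3]
chipS [502.2  53.8  32.2  27.1  43.1]
chipS [594.7 -67.1  36.6  25.9  23.3]
chipS [525.1 -37.8  34.6  25.6  73. ]
chipS [ 564.5 -135.5   51.5   39.3  -43.8]
```

```bash
python3 -c "
import cv2
p=cv2.imread('pics/top0.png');cv2.imwrite('pics/c1.png',cv2.resize(p[190:300,125:235],None,fx=5,fy=5,interpolation=cv2.INTER_CUBIC))
q=cv2.imread('pics/scene0.png');cv2.imwrite('pics/c2.png',cv2.resize(q[150:310,230:490],None,fx=3,fy=3,interpolation=cv2.INTER_CUBIC))"
```

```text
(no output)
```

View pics/c1.png

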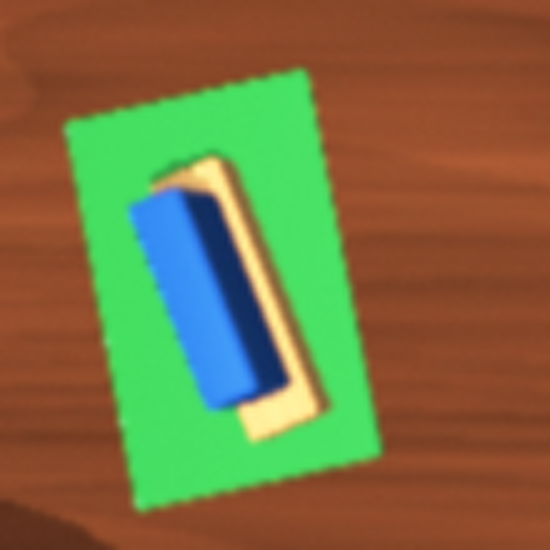

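View pics/c2.png

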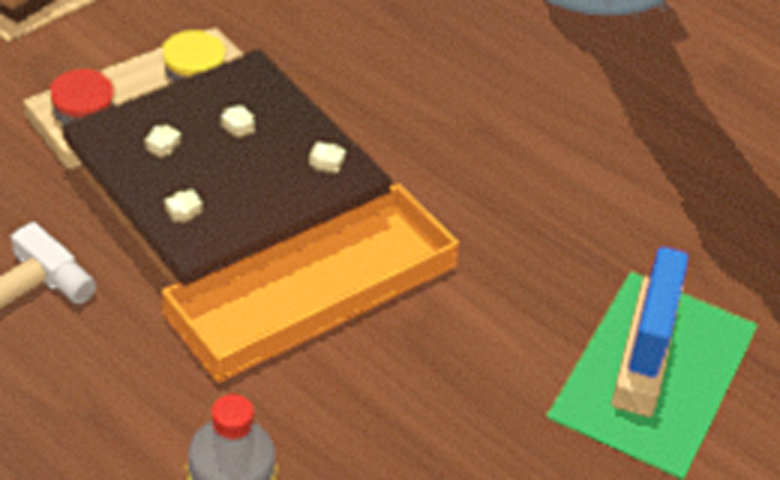

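Run:
```python
from h import *
p=cv2.imread('pics/top0.png')
hsv=cv2.cvtColor(p,cv2.COLOR_BGR2HSV)
print(hsv[235:262:4,150:185:3,2])
for lo in (170,190,210): print('bluetop',[rect('top',c,.087) for c in blobs(p,(95,120,lo),(125,255,255),60,(100,180,230,310))])
q=cv2.imread('pics/scene0.png');hq=cv2.cvtColor(q,cv2.COLOR_BGR2HSV)
# corners by hand, scene top face corners & foot
f=lambda l:[(230+a/3,150+b/3) for a,b in l]
P=ray('scene',f([(657,250),(687,253),(662,340),(636,335)]),.087)[:,:2]*1000;print(P.round(1),P.mean(0))
t=lambda l:[(125+a/5,190+b/5) for a,b in l]
P=ray('top',t([(130,205),(178,188),(258,398),(212,410)]),.087)[:,:2]*1000;print(P.round(1),P.mean(0))
print(ray('top',t([(225,157),(327,405),(250,442)]),.032)[:,:2]*1000)
s=r.get_state();print(R.from_quat(s['orientation']).as_matrix().round(3))
b=[(x-.5,y-.5) for x,y in []]
# board edges
for nm,th in (('board',60),('board',40),('board',70)):
    for c in blobs(p,(0,0,0),(180,255,th),3000,(270,130,410,270)): print(th,rect('top',c,.05))
print('tray sc',[rect('scene',c,.03) for c in blobs(q,(8,180,120),(24,255,255),1000,(280,200,390,280))])
```

```text
[[221 240 245 246 240 107  96 226 192 180 225 226]
 [224 191 244 246 247 192  97  98 252 135 223 226]
 [224 220 242 245 246 243 107  97 212 200 176 226]
 [224 223 174 245 246 247 207  99  97 252 135 224]
 [224 224 223 236 246 247 245 115  97 178 220 166]
 [224 224 223 203 245 246 248 216 100  96 251 139]
 [224 224 224 223 235 246 247 246 131  99 166 231]]
bluetop [array([447.2, 370.8,  98.5,  24.2,  24.4])]
bluetop [array([447.3, 371.1,  98. ,  23.8,  24.3])]
bluetop [array([447.3, 371.5,  96.5,  23. ,  24.4])]
[[414.4 343.8]
 [399.  363.6]
 [494.3 402.3]
 [504.8 384.6]] [453.14757754 373.56496828]
[[487.3 400.4]
 [495.1 379.3]
 [403.1 339.5]
 [397.5 359.7]] [445.73279171 369.71298571]
[[512.2439017  377.75401203]
 [397.76579882 325.01254634]
 [380.22455445 360.21787465]]
[[-0.917  0.399 -0.001]
 [ 0.399  0.917 -0.002]
 [-0.    -0.002 -1.   ]]
60 [560.4 -20.9 216.  213.6 -12.3]
70 [560.6 -21.  217.4 214.5 -12.3]
tray sc [array([600.7, 129.4, 264.8, 112.9, -12. ])]
```

```bash
python3 -m pendant '[-0.0436,-0.0217,0,0,0,0,1,-0.0436,-0.0217,0,0,0,0,1,-0.0436,-0.0217,0,0,0,0,1,-0.0436,-0.0217,0,0,0,0,1,-0.0436,-0.0217,0,0,0,0,1,-0.0436,-0.0217,0,0,0,0,1,0,0,0.02,0,0,-0.167,1,0,0,0.02,0,0,-0.167,1]'
python3 -m pendant '[0,0,0.02,0,0,-0.167,1,0,0,0.02,0,0,-0.167,1,0,0,0,0,0,-0.167,1,0,0,0,0,0,0,1]'
cat > st.py <<'E'
from h import *
s=r.get_state();M=R.from_quat(s['orientation']).as_matrix()
print('t',s['time_s'],'tcp',s['tool_pos'].round(4),'yang',np.degrees(np.arctan2(M[1,1],M[0,1])).round(2),'tilt',M[:,2].round(4),'F',s['force'].round(2),'op',s['opening'])
def go(x,y,z,yang=None):
    d=M.T@(np.array([x,y,z])-s['tool_pos']);print('shift',d.round(4))
    if yang is not None: print('turn z',-np.radians(yang-np.degrees(np.arctan2(M[1,1],M[0,1]))).round(4))
E
python3 -c "
from st import *
go(.447,.371,.045,114.4)"
```

```text
time_s: 1.1
tool_pos: [0.4481, 0.3709, 0.1906]
orientation: [0.037, 0.999, -0.0, -0.0]
force: [0.3, -0.0, -0.8]
opening: 0.0856
time_s: 1.6
tool_pos: [0.447, 0.3716, 0.1504]
orientation: [-0.21, 0.978, -0.0, -0.001]
force: [-0.4, -0.1, -0.2]
opening: 0.0853
t 1.6 tcp [0.447  0.3716 0.1504] yang 114.19 tilt [-0.0014 -0.001  -1.    ] F [-0.35 -0.05 -0.2 ] op 0.08530537781050478
shift [ 0.     -0.0005  0.1054]
turn z -0.0036
```

```bash
python3 -m pendant '[0,0,0.025,0,0,0,1,0,0,0.025,0,0,0,1,0,0,0.025,0,0,0,1,0,0,0.02,0,0,0,1,0,0,0.01,0,0,0,1,0,0,0,0,0,0,1]'
python3 -m pendant '[0,0,0,0,0,0,-1,0,0,0,0,0,0,-1,0,0,0,0,0,0,-1,0,0,0,0,0,0,-1,0,0,0,0,0,0,-1,0,0,0,0,0,0,-1]'
python3 st.py
```

```text
time_s: 2.35
tool_pos: [0.4471, 0.3718, 0.0457]
orientation: [-0.21, 0.978, -0.0, -0.001]
force: [-1.0, 0.4, 0.1]
opening: 0.0854
time_s: 3.1
tool_pos: [0.448, 0.3725, 0.0469]
orientation: [-0.21, 0.978, 0.0, 0.001]
force: [0.3, -0.4, 5.0]
opening: 0.0253
t 3.1 tcp [0.448  0.3725 0.0469] yang 114.3 tilt [ 1.e-03  8.e-04 -1.e+00] F [ 0.35 -0.41  4.95] op 0.025251467108272464
```

```bash
python3 -m pendant '[0,0,-0.01,0,0,0,-1,0,0,-0.02,0,0,0,-1,0,0,-0.03,0,0,0,-1,0,0,-0.03,0,0,0,-1,0,0,-0.03,0,0,0,-1,0,0,0,0,0,0,-1]'
python3 - <<'E'
from h import *
for n in("top","scene"):
    p,d=r.grab_frame(n); cv2.imwrite(f"pics/{n}1.png",p)
p=cv2.imread('pics/scene1.png');cv2.imwrite('pics/s1.png',cv2.resize(p[150:310,330:530],None,fx=3.5,fy=3.5,interpolation=cv2.INTER_CUBIC))
from st import *
go(0,0,0)
# targets
th=np.radians(-12.4);ex=np.array([np.cos(th),np.sin(th)]);ey=np.array([-ex[1],ex[0]]);b=np.array([561,-21.5])
for c in [(504,54),(526,-36),(594.5,-66),(639.5,8.6)]: dd=np.array(c)-b;print('chip board',(dd@ex).round(1),(dd@ey).round(1))
for x in(-53,55): print(x,[(b+ex*x+ey*y).round(1) for y in(-80,98)])
E
```

```text
time_s: 3.85
tool_pos: [0.4493, 0.3739, 0.1701]
orientation: [-0.211, 0.978, 0.002, 0.003]
force: [-0.2, 0.4, -2.1]
opening: 0.0252
t 3.95 tcp [0.4471 0.3719 0.1662] yang 114.31 tilt [-2.e-04 -0.e+00 -1.e+00] F [-1.04 -0.38 -2.57] op 0.025262422352881148
shift [ 0.5605 -0.1548  0.1663]
chip board -71.9 61.5
chip board -31.1 -21.7
chip board 42.3 -36.3
chip board 70.2 46.3
-53 [array([492.1, -88.3]), array([530.3,  85.6])]
55 [array([ 597.5, -111.4]), array([635.8,  62.4])]
```

View pics/s1.png

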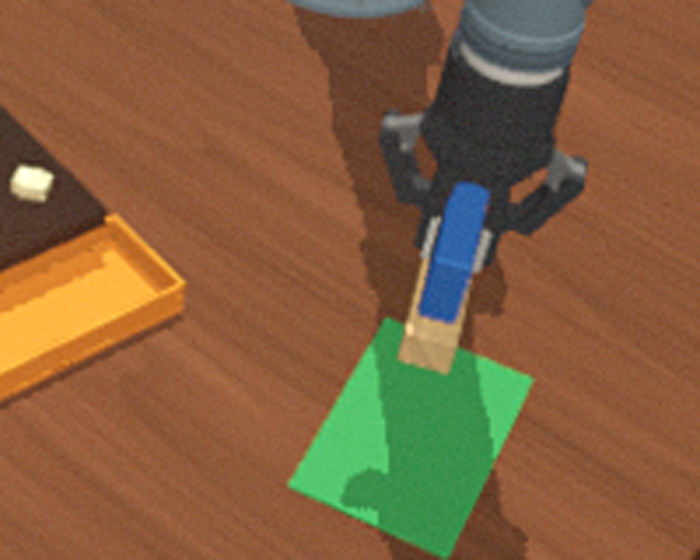

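```bash
python3 -m pendant '[0,0,0,0,0,0.16,-1,0,0,0,0,0,0.16,-1,0,0,0,0,0,0.16,-1,0,0,0,0,0,0.16,-1,-0.0143,-0.044,0,0,0,0,-1,-0.0143,-0.044,0,0,0,0,-1,-0.0143,-0.044,0,0,0,0,-1,-0.0143,-0.044,0,0,0,0,-1]'
python3 -m pendant '[-0.0143,-0.044,0,0,0,0,-1,-0.0143,-0.044,0,0,0,0,-1,-0.0143,-0.044,0,0,0,0,-1,-0.0143,-0.044,0,0,0,0,-1,-0.0143,-0.044,0,0,0,0,-1,-0.0143,-0.044,0,0,0,0,-1,0,0,0,0,0,0,-1,0,0,0,0,0,0,-1]'
python3 -c "
from st import *
go(.492,-.0883,.096,77.6)
p,d=r.grab_frame('scene');cv2.imwrite('pics/scene2.png',p)
p,d=r.grab_frame('top');cv2.imwrite('pics/top2.png',p)
cv2.imwrite('pics/s2.png',cv2.resize(cv2.imread('pics/scene2.png')[120:280,210:410],None,fx=3.5,fy=3.5,interpolation=cv2.INTER_CUBIC))
"
```

```text
time_s: 4.95
tool_pos: [0.4641, 0.1857, 0.1643]
orientation: [0.108, 0.994, -0.001, -0.002]
force: [-0.0, 0.2, -1.4]
opening: 0.0253
time_s: 5.95
tool_pos: [0.4916, -0.0877, 0.1648]
orientation: [0.108, 0.994, 0.0, -0.002]
force: [-0.4, 0.8, -1.9]
opening: 0.0256
t 5.95 tcp [ 0.4916 -0.0877  0.1648] yang 77.62 tilt [-3.2e-03  5.0e-04 -1.0e+00] F [-0.36  0.79 -1.87] op 0.025553023496961643
shift [-0.0007 -0.0005  0.0688]
turn z 0.0004
```

View pics/s2.png

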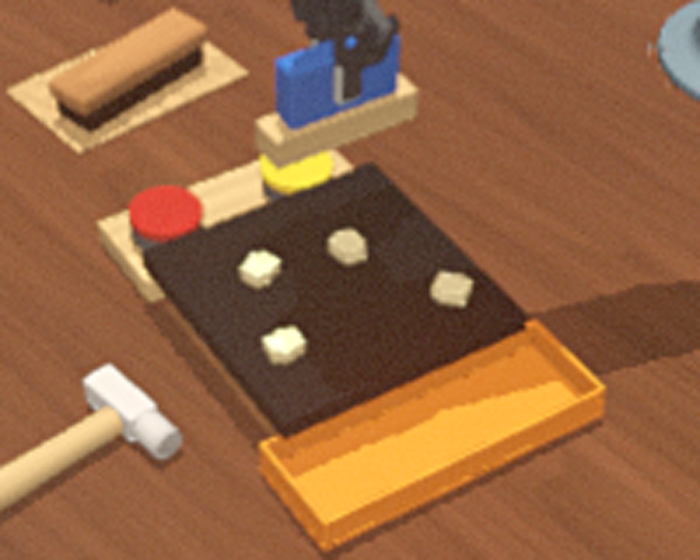

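View pics/top2.png

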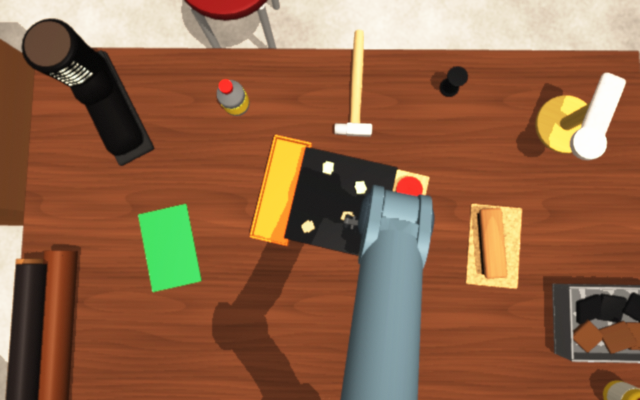

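```bash
python3 -m pendant '[0,0,0.025,0,0,0,-1,0,0,0.02,0,0,0,-1,0,0,0.012,0,0,0,-1,0,0,0.007,0,0,0,-1,0,0,0.003,0,0,0,-1,0,0,0,0,0,0,-1]'
python3 -c "
from st import *
go(.5303,.0856,.095,77.6)
p,d=r.grab_frame('scene');cv2.imwrite('pics/s3.png',cv2.resize(p[120:280,210:410],None,fx=3.5,fy=3.5,interpolation=cv2.INTER_CUBIC))
"
```

```text
time_s: 6.8
tool_pos: [0.4932, -0.0883, 0.0995]
orientation: [0.108, 0.994, 0.0, 0.0]
force: [0.7, 0.4, -1.9]
opening: 0.0253
t 6.8 tcp [ 0.4932 -0.0883  0.0995] yang 77.64 tilt [ 6.e-04 -0.e+00 -1.e+00] F [ 0.68  0.35 -1.88] op 0.02532831714883235
shift [0.001  0.1778 0.0046]
turn z 0.0007
```

View pics/s3.png

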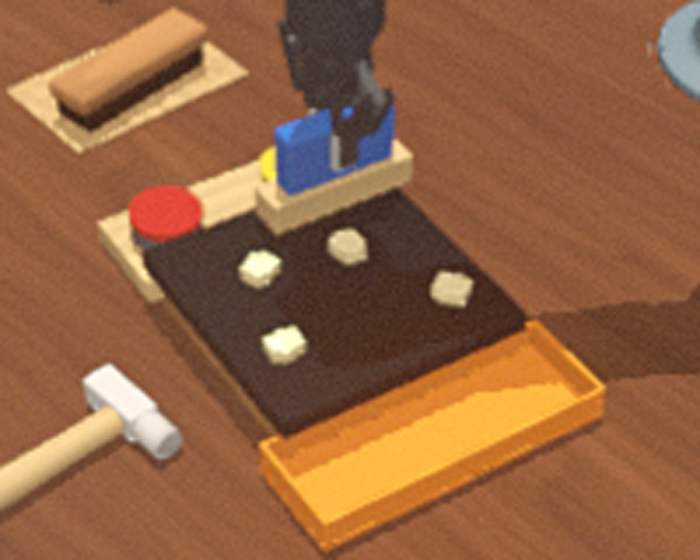

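```bash
python3 -m pendant '[0,0,0.004,0,0,0,-1,0,0.013,0,0,0,0,-1,0,0.015,0,0,0,0,-1,0,0.015,0,0,0,0,-1,0,0.015,0,0,0,0,-1,0,0.015,0,0,0,0,-1,0,0.015,0,0,0,0,-1,0,0.015,0,0,0,0,-1]'
python3 -m pendant '[0,0.015,0,0,0,0,-1,0,0.015,0,0,0,0,-1,0,0.015,0,0,0,0,-1,0,0.012,0,0,0,0,-1,0,0.01,0,0,0,0,-1,0,0.01,0,0,0,0,-1,0,0,0,0,0,0,-1]'
python3 -c "
from st import *
go(.5303,.0856,.095,77.6)
p,d=r.grab_frame('scene');cv2.imwrite('pics/s4.png',cv2.resize(p[120:280,210:410],None,fx=3.5,fy=3.5,interpolation=cv2.INTER_CUBIC))
"
```

```text
time_s: 7.85
tool_pos: [0.5151, 0.0133, 0.0952]
orientation: [0.108, 0.994, -0.0, -0.0]
force: [-0.5, 0.6, -0.7]
opening: 0.0255
time_s: 8.72
tool_pos: [0.5316, 0.0887, 0.0953]
orientation: [0.107, 0.994, 0.0, 0.0]
force: [-0.8, 0.3, -2.0]
opening: 0.0251
t 8.725 tcp [0.5316 0.0887 0.0953] yang 77.73 tilt [ 2.e-04  4.e-04 -1.e+00] F [-0.79  0.26 -1.96] op 0.02505069546089217
shift [ 0.0006 -0.0033  0.0003]
turn z 0.0023
```

View pics/s4.png

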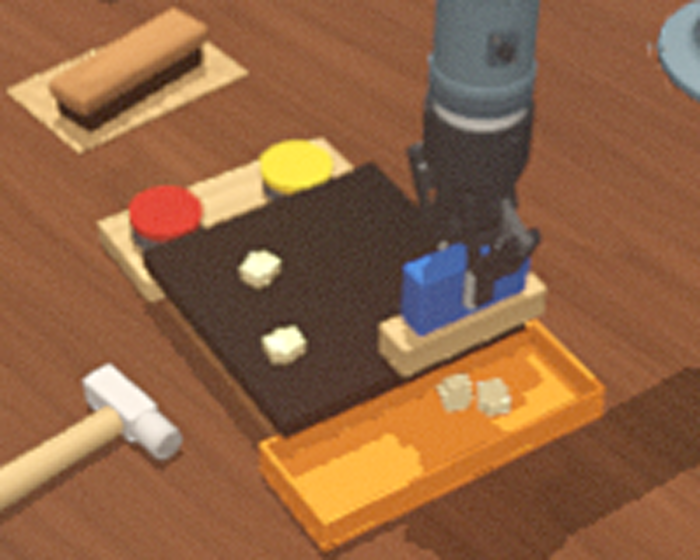

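Two chips are in the tray. Next I lift, go back and shift over for the second strip.

```bash
python3 -m pendant '[0,0,-0.02,0,0,0,-1,0,0,-0.025,0,0,0,-1,-0.018,-0.03,0,0,0,0,-1,-0.018,-0.03,0,0,0,0,-1,-0.018,-0.03,0,0,0,0,-1,-0.018,-0.03,0,0,0,0,-1,-0.018,-0.03,0,0,0,0,-1,-0.018,-0.03,0,0,0,0,-1]'
python3 -m pendant '[0,0,0,0,0,0,-1,0,0,0,0,0,0,-1]'
python3 -c "
from st import *
go(.5975,-.1114,.095,77.6)"
```

```text
time_s: 9.78
tool_pos: [0.5981, -0.1134, 0.1402]
orientation: [0.108, 0.994, -0.0, -0.0]
force: [0.3, 0.7, -2.0]
opening: 0.0254
time_s: 10.02
tool_pos: [0.5977, -0.1115, 0.1399]
orientation: [0.108, 0.994, 0.0, -0.001]
force: [0.2, 0.6, -1.5]
opening: 0.0251
t 10.025 tcp [ 0.5977 -0.1115  0.1399] yang 77.58 tilt [-1.1e-03  7.0e-04 -1.0e+00] F [ 0.25  0.6  -1.47] op 0.02512259996293766
shift [ 0.0002 -0.      0.0449]
turn z -0.0004
```

```bash
python3 -m pendant '[0,0,0.02,0,0,0,-1,0,0,0.015,0,0,0,-1,0,0,0.01,0,0,0,-1,0,0,0,0,0,0,-1,0,0.013,0,0,0,0,-1,0,0.015,0,0,0,0,-1,0,0.015,0,0,0,0,-1,0,0.015,0,0,0,0,-1]'
python3 -m pendant '[0,0.015,0,0,0,0,-1,0,0.015,0,0,0,0,-1,0,0.015,0,0,0,0,-1,0,0.015,0,0,0,0,-1,0,0.015,0,0,0,0,-1,0,0.015,0,0,0,0,-1,0,0.012,0,0,0,0,-1,0,0.01,0,0,0,0,-1]'
python3 -m pendant '[0,0.01,0,0,0,0,-1,0,0,0,0,0,0,-1,0,0,0,0,0,0,-1]'
python3 -c "
from st import *
go(.6358,.0624,.095,77.6)
p,d=r.grab_frame('scene');cv2.imwrite('pics/s5.png',cv2.resize(p[120:280,210:410],None,fx=3.5,fy=3.5,interpolation=cv2.INTER_CUBIC))
"
```

```text
time_s: 11.02
tool_pos: [0.6112, -0.0528, 0.0953]
orientation: [0.107, 0.994, 0.0, 0.0]
force: [-0.0, -0.2, -1.3]
opening: 0.0255
time_s: 12.02
tool_pos: [0.6349, 0.0555, 0.0952]
orientation: [0.108, 0.994, 0.0, -0.0]
force: [0.0, 0.2, -1.8]
opening: 0.025
time_s: 12.4
tool_pos: [0.6368, 0.0637, 0.0952]
orientation: [0.108, 0.994, -0.0, -0.0]
force: [0.8, -0.7, -1.8]
opening: 0.0253
t 12.4 tcp [0.6368 0.0637 0.0952] yang 77.61 tilt [-2.e-04 -7.e-04 -1.e+00] F [ 0.78 -0.75 -1.8 ] op 0.02534188852394338
shift [ 0.0007 -0.0015  0.0002]
turn z 0.0001
```

View pics/s5.png

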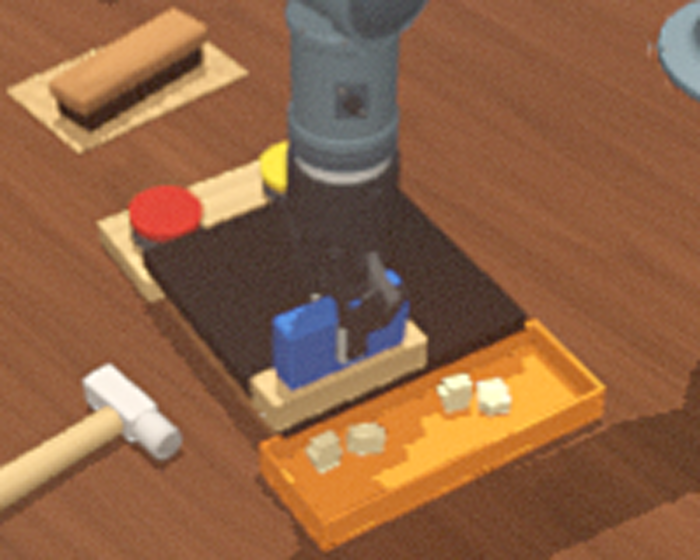

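All four chips are in the tray: two at about (340,445) and two at about (475,393) in the crop. Now I return the scraper.

```bash
python3 -m pendant '[0,0,-0.02,0,0,0,-1,0,0,-0.02,0,0,0,-1,0,0,-0.02,0,0,0,-1,0.0277,0.0307,0,0,0,0,-1,0.0277,0.0307,0,0,0,0,-1,0.0277,0.0307,0,0,0,0,-1,0.0277,0.0307,0,0,0,0,-1,0.0277,0.0307,0,0,0,0,-1]'
python3 -m pendant '[0.0277,0.0307,0,0,0,0,-1,0.0277,0.0307,0,0,0,0,-1,0.0277,0.0307,0,0,0,0,-1,0.0277,0.0307,0,0,0,0,-1,0,0,0,0,0,-0.1513,-1,0,0,0,0,0,-0.1513,-1,0,0,0,0,0,-0.1513,-1,0,0,0,0,0,0,-1]'
python3 -c "
from st import *
go(.4525,.387,.047,103.6)
p,d=r.grab_frame('scene');cv2.imwrite('pics/scene6.png',p);cv2.imwrite('pics/s6.png',cv2.resize(p[150:310,270:490],None,fx=3.5,fy=3.5,interpolation=cv2.INTER_CUBIC))
p,d=r.grab_frame('top');cv2.imwrite('pics/top6.png',p)
for n in('top','scene'):
  p=cv2.imread(f'pics/{n}6.png')
  for c in blobs(p,(15,5,100),(40,130,255),15,(250,135,310,245) if n=='top' else (285,205,385,270)): print(n,rect(n,c,.016),cv2.boundingRect(c))
"
```

```text
time_s: 13.45
tool_pos: [0.5345, 0.2453, 0.1572]
orientation: [0.108, 0.994, 0.001, 0.001]
force: [1.0, -0.1, -1.5]
opening: 0.0251
time_s: 14.45
tool_pos: [0.4532, 0.3879, 0.1568]
orientation: [-0.118, 0.993, 0.001, 0.001]
force: [0.5, -0.6, -2.0]
opening: 0.0252
t 14.45 tcp [0.4532 0.3879 0.1568] yang 103.52 tilt [ 0.0014  0.0015 -1.    ] F [ 0.47 -0.57 -2.04] op 0.025160184552762976
shift [ 0.0011 -0.0008  0.1098]
turn z -0.0014
top [532.3 126.9  28.7  23.4  46. ] (272, 209, 13, 13)
top [557.4 108.7  25.5  13.9 -25.4] (282, 199, 9, 12)
top [635.7  93.3  27.2  15.4 -43.8] (288, 166, 11, 12)
top [669.1  83.8  24.3  14.4   1.1] (294, 153, 7, 11)
scene [664.5  80.4  30.3  30.  -10.5] (297, 243, 11, 12)
scene [634.4  91.   31.7  25.9  45.1] (309, 240, 11, 10)
scene [535.7 129.1  37.4  23.9  42.2] (346, 228, 10, 11)
scene [553.9 106.4  37.5  24.   43. ] (335, 227, 10, 11)
```

View pics/s6.png

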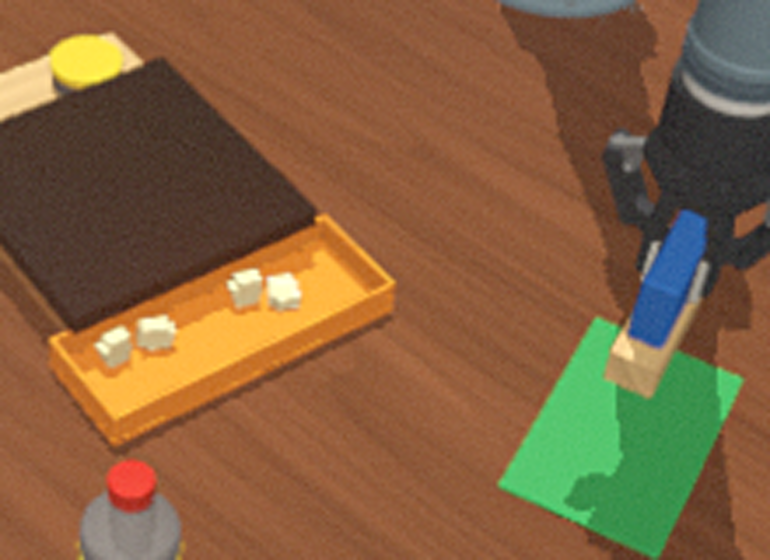

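```bash
python3 -m pendant '[0,0,0.03,0,0,0,-1,0,0,0.03,0,0,0,-1,0,0,0.025,0,0,0,-1,0,0,0.012,0,0,0,-1,0,0,0.006,0,0,0,-1,0,0,0.003,0,0,0,-1,0,0,0,0,0,0,-1]'
python3 st.py
```

```text
time_s: 15.42
tool_pos: [0.453, 0.3881, 0.05]
orientation: [-0.119, 0.993, 0.0, 0.0]
force: [0.5, 0.2, -0.4]
opening: 0.0253
t 15.425 tcp [0.453  0.3881 0.05  ] yang 103.63 tilt [ 8.e-04  9.e-04 -1.e+00] F [ 0.52  0.16 -0.35] op 0.025331946887612505
```

```bash
python3 -m pendant '[0,0,0.002,0,0,0,-1,0,0,0,0,0,0,-1,0,0,0,0,0,0,-1]'; python3 st.py
```

```text
time_s: 15.8
tool_pos: [0.4526, 0.3878, 0.0475]
orientation: [-0.119, 0.993, 0.0, 0.0]
force: [-0.1, 0.2, -1.7]
opening: 0.0254
t 15.8 tcp [0.4526 0.3878 0.0475] yang 103.64 tilt [ 2.e-04  3.e-04 -1.e+00] F [-0.1   0.23 -1.69] op 0.025375672355600933
```

```bash
python3 -m pendant '[0,0,0.0012,0,0,0,-1,0,0,0,0,0,0,-1,0,0,0,0,0,0,-1]'; python3 st.py; python3 -m pendant '[0,0,0,0,0,0,0,0,0,0,0,0,0,0.5,0,0,0,0,0,0,1,0,0,0,0,0,0,1,0,0,0,0,0,0,1,0,0,0,0,0,0,1]'; python3 st.py
```

```text
time_s: 16.18
tool_pos: [0.453, 0.3879, 0.0468]
orientation: [-0.119, 0.993, 0.0, 0.0]
force: [-0.4, -1.2, 5.4]
opening: 0.0256
t 16.175 tcp [0.453  0.3879 0.0468] yang 103.63 tilt [ 4.e-04  5.e-04 -1.e+00] F [-0.35 -1.25  5.39] op 0.025563821853936797
time_s: 16.92
tool_pos: [0.4526, 0.3877, 0.046]
orientation: [-0.119, 0.993, 0.0, 0.0]
force: [-0.7, -0.5, 0.3]
opening: 0.0856
t 16.925 tcp [0.4526 0.3877 0.046 ] yang 103.65 tilt [ 0.  0. -1.] F [-0.72 -0.52  0.31] op 0.0855688840209358
```

Released. Now I retreat straight up and then aside so both views are clear.

```bash
python3 -m pendant '[0,0,-0.015,0,0,0,1,0,0,-0.03,0,0,0,1,0,0,-0.04,0,0,0,1,0,0,-0.04,0,0,0,1,0,0,-0.04,0,0,0,1,0.03,0,-0.02,0,0,0,1,0.03,0,0,0,0,0,1,0,0,0,0,0,0,1]'
python3 - <<'E'
from st import *
for n in("top","scene"):
    p,d=r.grab_frame(n); cv2.imwrite(f"pics/{n}7.png",p); np.savez(f'pics/{n}7.npz',d=d)
q=cv2.imread('pics/scene7.png')
cv2.imwrite('pics/s7.png',cv2.resize(q[150:310,270:490],None,fx=3.5,fy=3.5,interpolation=cv2.INTER_CUBIC))
p=cv2.imread('pics/top7.png')
print('blue',[rect('top',c,.087) for c in blobs(p,(95,120,190),(125,255,255),40,(100,180,230,310))])
c=r.get_calibration('scene');M=cv2.Rodrigues(c['rvec'])[0];d=np.load('pics/scene7.npz')['d']
for k in blobs(q,(15,5,100),(40,130,255),15,(285,205,385,270)):
    m=np.zeros(d.shape,np.uint8);cv2.drawContours(m,[k],-1,255,-1)
    v,u=np.nonzero(m);un=cv2.undistortPoints(np.c_[u,v].astype(float).reshape(-1,1,2),c['mtx'],c['dist_coeffs']).reshape(-1,2)
    X=(np.c_[un,np.ones(len(un))]*d[v,u][:,None]-c['tvec'])@M
    print('chip',np.median(X,0).round(3),'zmax',np.percentile(X[:,2],95).round(3),rect('scene',k,.012))
E
```

```text
time_s: 17.92
tool_pos: [0.3923, 0.3738, 0.2325]
orientation: [-0.12, 0.993, 0.001, 0.0]
force: [0.7, 0.8, 0.1]
opening: 0.0857
t 17.925 tcp [0.3923 0.3738 0.2325] yang 103.79 tilt [-2.0e-04  1.7e-03 -1.0e+00] F [0.69 0.78 0.11] op 0.08569613750349953
blue [array([454.7, 388.3,  93.4,  23.4,  12.5])]
chip [0.67  0.085 0.023] zmax 0.03 [662.   77.9  30.5  30.1 -10.5]
chip [0.638 0.095 0.021] zmax 0.029 [631.8  88.5  31.8  26.1  45.1]
chip [0.534 0.127 0.015] zmax 0.019 [532.6 126.8  37.6  24.   42.2]
chip [0.557 0.111 0.023] zmax 0.031 [550.9 103.9  37.6  24.1  43. ]
```

View pics/s7.png

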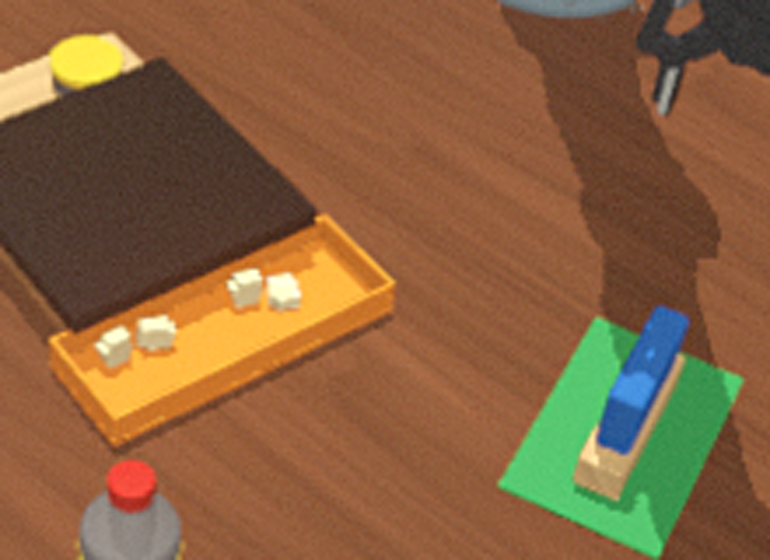

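View pics/top7.png

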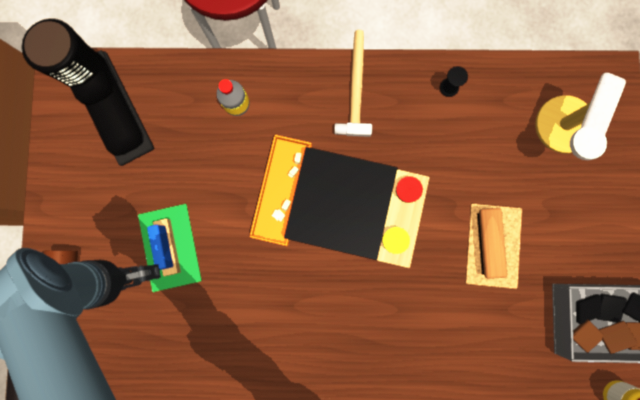

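The scraper stands upright on the mat, all the chips lie in the tray with their tops at or below 31 mm, and the tins and brush haven't moved.

```bash
python3 -c "
from rig import r
print(r.job_done())"
```

```text
the job is handed in; nothing more can be done
None
```

I gripped the scraper by its blue grip and pushed all four offcuts into the tray in two strokes. I then stood the scraper back on the green mat and let go, and handed the job in at about 18 s of the 58 s allowed. The hand-in reports no verdict.

- **Offcuts:** All four are inside the tray outline, with the highest points at or below about 31 mm, so their centres sit under 34 mm. Three of them seem to be standing on edge or leaning on the board side of the tray. I did not take a second set of pictures to check they were at rest, but they had not visibly moved between the last two looks.
- **Scraper:** It stands upright at about (0.453, 0.388), within about 3 mm of the mat's centre, and the gripper is open and about 0.2 m up. The top camera gave its long axis as 12.5° against the 13.6° aimed for, but the arm partly hid the blue grip in that view.
- **Tins and brush:** They look unmoved in the pictures before and after. I did not measure their final positions.
- **Disagreement:** The two cameras placed the same points up to about 8 mm apart, which is more than the stated 2 mm and mostly affected hand-picked points and the tray. I worked from the top camera.

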